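# Snap the lantern onto its bracket

## Robot

A 6-joint arm with a two-finger parallel gripper is mounted at the origin on the work surface. World frame = base frame: x ahead of the robot, y to its left, z up, the work surface at z = 0. Lengths are in mm, angles in degrees, forces in N, time in s.
With the tool pointing down it reaches from about 300 to 850 mm from the base axis. Payload 4.2 kg.
Tool frame: the origin (TCP) lies midway between the tips of the shut fingers; the grasp point (between the pads) lies env.grasp_offset behind it (env.grasp_offset is the distance from the TCP to the grasp point, in mm); y points along the fingers, x is the direction in which the jaws open and shut, and the axes are right-handed (so a half turn about y gives the same grasp; the last joint's range is limited). The gripper opens to 91 mm and grips with 3 to 60 N. Pads are 32 mm wide; open, the fingers measure 118 mm over their backs; the gripper's body (76 mm by 178 mm) begins 60 mm behind the grasp point.
Start: joints at [63.999, 18.312, 89.639, -0, 72.044, -1.146], TCP at [241.689, 521.756, 213.976] pointing down, gripper open.
Joint ranges: [-177.97, 177.97], [-48.28, 115.42], [12.27, 149.76], [-77.06, 257.06], [2.81, 150.46], [-146.56, 146.56]. Speed limits (degrees/s): [147.25, 147.25, 180, 180, 180, 180].

## Interface

Orientations are given as [roll, pitch, yaw] about the fixed x, y, z axes, in that order (R = Rz(yaw) Ry(pitch) Rx(roll)).
In Python, from workcell import state, vision, job, env gives the robot as it stands.
- The arm moves only by the shell command python3 -m handwheel 'ROWS' [FORCE]. ROWS is JSON, a list of rows, each a list of 3 entries, a list of its own where there are three numbers: the finger opening in cm, from 0 to 9.12, then the shift along the tool's x, y, z in cm, then the turn about the tool's y in degrees. A call has 1 to 10 rows; each row is the pose to reach, as a shift and turn from the pose measured when the call began, along the tool's axes at that moment; what a row does not reach only later rows make up. A row lasts 1/10 s, in which the tool goes at most 50 mm and 8.59 degrees, less where a joint would pass 70% of its speed; a pose out of reach is approached as far as the arm can. A call with a gripper value outside its range is refused whole. The fingers move at their own pace and stop on an object; FORCE is the grip in N (left out, the last holds). Time passes only in rows, so rows that repeat a pose let the fingers close. It gives the time, the measured TCP pose, the force and the opening at its end, in the units of the state.
- state(): the state, without advancing time (a new reading comes with each control period).
- vision.grab_frame(name): name is "scene" or "side" or "wrist"; returns the picture (400x640x3 uint8, red, green, blue); there is no depth.
- vision.camera_model(name): a dict with "fov_y" (degrees; the focal length in pixels is half the picture's height over the tangent of half this angle, whatever the lens; pixels are square), "cx", "cy" (the principal point, pixels), "extrinsics" (4x4, takes a point from world to camera coordinates). Camera axes: x right, y up, looking along -z (the intrinsics and any distortion apply to the point x, -y, -z); pixel columns grow to the right and rows downward; lengths in mm; the calibration is good to about 2 mm. The wrist camera is an equidistant fisheye: a pixel r from the principal point sees the ray r / f radians off the axis. A picture is of the moment at which its call begins: read the wrist's pose just before it. camera_model takes no time and is no camera call; for the wrist camera it gives the pose at the moment of the call.
- job.job_done(): hands the job in, once; it reports no verdict.
The state is a dict: "time_s": time; "qpos": joint angles; "qvel": joint speeds; "effort": joint torques, N m; "ee_pos": TCP position; "ee_rot": TCP orientation; "force": force on the tool from outside, world axes, zero at the start; "torque": the same for the moment, N m; "gripper_width": finger opening in mm.
Only numpy, scipy, OpenCV 4.12 (cv2) and the standard library are available. Lean on these libraries where they do the work, as an engineer would, in place of code of your own. Each camera call takes 0.05 s, during which the arm holds its last target.

## Task

Hang the red lantern on the steel bracket: bring its snap hook over the bracket's crossbar and press straight down until the orange sprung gate gives way and snaps shut beneath the bar. Then tug the lantern upwards for a moment so that the closed gate bears firmly on the bar from below, to prove that it is locked, lower it again and let go, so that it hangs upright from the bar, clear of the table. Leave the flask, the jar and the radio where they stand.

Things in the scene. Friction and masses are not known exactly. Their poses are not given: they have to be found in the camera images.
- lantern_grip (a point): Centre of the black grip block on top of the red LED camp lantern: 24 mm thick along the lantern's x, 50 mm along y, 42 mm tall (21 mm below this point is the red cap). It lies 172 mm above the lantern's underside, on its axis. Axes as lantern.
- lantern: Red lantern, loose, 0.3 to 0.55 kg, standing upright; origin at the centre of its flat underside, z up its axis, its snap hook sticks out in +x. Red base 80 mm in diameter and 42 mm tall, clear globe 64 mm, red cap 80 mm across from 123 to 150 mm up, then the grip block to 192 mm.
- hook_inside (a point): Centre of the space in the steel snap hook, 68 mm from the lantern's axis in +x, 112 mm above its underside; axes as lantern. Hook of 10 mm round bar in the lantern's xz plane: underside of its top arm 25 mm above this point; nose at the far end, inner face 20 mm off in +x. Towards the lantern the space ends at a flat strap 20 mm wide, 20 mm off in -x.
- nose_tip (a point): Lower end of the hook's nose, 93 mm from the lantern's axis in +x and 79 mm above its underside. The mouth of the hook is at the bottom, between nose and strap, closed by the gate.
- gate (a joint): Angle of the orange gate, a round bar 8 mm thick, 37 mm long, across the hook's mouth. 0 = shut, level; it swings only inwards (up), to 1.25. Its spring pulls it shut with 0.10 N m, rising to 0.18 at 1 rad: pressing it over the bar takes about 4 to 10 N, more than the lantern's weight. Once the bar is 20 to 35 mm above the gate line the gate snaps shut below it.
- gate_hinge (a point): Hinge axis of the gate (along the lantern's y), on the lantern's side of the mouth: 50 mm from the lantern's axis in +x, 84 mm above its underside; the shut gate lies at this height.
- bracket: Fixed steel bracket; origin on the table straight below the middle of its crossbar. The lantern hangs on its -x side with its axes parallel to the bracket's. Two 16 mm posts stand 55 mm in +x on a base plate 130 mm square, 10 mm thick; nothing is higher than 186 mm.
- crossbar (a point): Middle of the crossbar, 180 mm above the table: level, round, 10 mm thick, along the bracket's y; two side arms 84 mm apart run back from it in +x. The hook's nose goes down behind it (+x), between the arms. Best 77 mm from the lantern's axis when pressing; beyond 83 mm the nose meets the bar, under 70 mm the base meets the pad.
- pad_face (a point): Middle of the face of the bracket's black rubber pad, 30 mm before the crossbar in -x, 74 mm above the table; pad 44 mm wide, 36 mm tall. The hung lantern's base leans on it: the lantern then leans about 0.1 rad, its underside about 40 mm above the table.
- flask: Blue steel flask with a black cap, 72 mm in diameter, 200 mm tall, loose; origin at the centre of its underside. To be left alone.
- jar: Amber preserving jar with a brass lid, 84 mm in diameter, 120 mm tall, loose; origin at the centre of its underside. To be left alone.
- radio: Grey cassette radio, 45 x 170 x 99 mm (x, y, z), loose; origin at the centre of its underside. To be left alone.
Things that resemble listed ones, but are neither listed nor needed, are in the scene too. Several things look just like the bracket: the one meant starts farthest from the robot's base.

How it is judged:
By the outcome, as a careful person would: the job done as asked, in the order asked, and still so for the second after the job is handed in, with the robot touching nothing.
It also fails if it takes over 64 s, if anything falls off the work surface, if the arm or the gripper's body presses on something with over 40 N, if the wrist force passes 120 N, or if a joint passes its speed limit or range.

## Working session

There is one attempt and no reset: what is moved stays moved. The work goes in short steps, Python scripts to look and compute and a shell command to move; the robot and the scene stay as the last step left them, time stands still between calls to the robot, and variables do not carry over. Pictures are saved under pics/ and viewed, and the job is handed in when it is done.

```bash
ls; mkdir -p pics; python3 - <<'E'
from workcell import state, vision, job, env
import cv2
print(state(), env.grasp_offset)
for n in ("scene","side","wrist"):
    m=vision.camera_model(n); print(n,m)
    cv2.imwrite(f"pics/{n}0.png",vision.grab_frame(n)[:,:,::-1])
E
```

```text
pics
{'time_s': 0.0, 'qpos': array([ 6.40010390e+01,  1.83542369e+01,  8.97049317e+01, -5.14422649e-04,
        7.20440774e+01, -1.14656552e+00]), 'qvel': array([ 0.00724996,  0.05561402,  0.00651321, -0.00755882, -0.09422554,
       -0.0328227 ]), 'effort': array([ 5.29397894e-04, -4.12441814e+01, -2.31978196e+01,  7.26772752e-02,
        4.56522102e-02, -1.47533951e-04]), 'ee_pos': array([241.45430061, 521.30537874, 213.10424926]), 'ee_rot': array([-89.99842303,   0.10323509,  65.14776495]), 'force': array([ 0.17413588,  0.12681661, -0.02424889]), 'torque': array([-0.03893066,  0.01799922, -0.02025722]), 'gripper_width': 91.17580200958113} 18.8
scene {'fov_y': 51.980562705642356, 'cx': 318.1984278076378, 'cy': 195.49202171421138, 'extrinsics': array([[-6.50754355e-01,  7.59153265e-01, -1.43209684e-02,
         3.18374171e+02],
       [-4.73740645e-01, -3.91211546e-01,  7.89001475e-01,
         1.53654405e+02],
       [ 5.93370518e-01,  5.20230570e-01,  6.14224375e-01,
        -1.46514805e+03],
       [ 0.00000000e+00,  0.00000000e+00,  0.00000000e+00,
         1.00000000e+00]])}
si
[... 181 characters left out ...]
,
       [ 1.45789688e-01,  5.13501154e-01,  8.45613346e-01,
        -1.83997876e+02],
       [-2.74739197e-01, -8.00110729e-01,  5.33236528e-01,
        -9.28788486e+02],
       [ 0.00000000e+00,  0.00000000e+00,  0.00000000e+00,
         1.00000000e+00]])}
wrist {'fov_y': 65.70646984690485, 'cx': 316.1010234957767, 'cy': 199.42156901201946, 'extrinsics': array([[ 4.20488025e-01,  9.07295658e-01, -2.10006293e-03,
        -5.73828915e+02],
       [-8.80540864e-01,  4.07528297e-01, -2.42009245e-01,
         2.65607801e+01],
       [-2.18718102e-01,  1.03611181e-01,  9.70271671e-01,
        -3.90475406e+02],
       [ 0.00000000e+00,  0.00000000e+00,  0.00000000e+00,
         1.00000000e+00]])}
```

View pics/scene0.png

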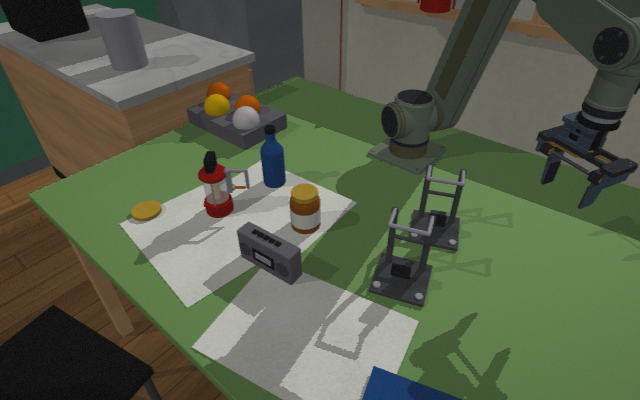

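View pics/side0.png

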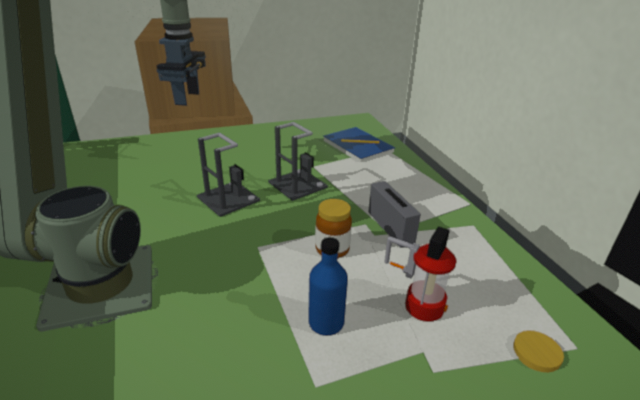

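View pics/wrist0.png

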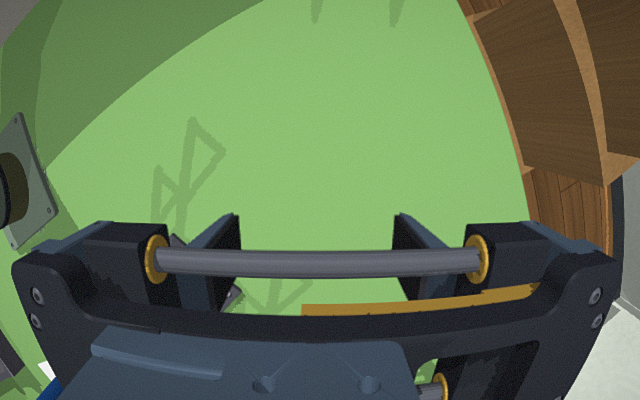

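```bash
python3 - <<'E'
import cv2
s=cv2.imread("pics/scene0.png"); d=cv2.imread("pics/side0.png")
def crop(im,x0,y0,x1,y1,n):
    f=min(800/(x1-x0),600/(y1-y0)); cv2.imwrite(n,cv2.resize(im[y0:y1,x0:x1],None,fx=f,fy=f,interpolation=cv2.INTER_CUBIC)); print(f)
crop(s,360,155,480,310,"pics/c1.png")
crop(d,185,110,335,220,"pics/c2.png")
crop(s,190,140,265,225,"pics/c3.png")
crop(d,370,220,470,330,"pics/c4.png")
E
```

```text
3.870967741935484
5.333333333333333
7.0588235294117645
5.454545454545454
```

View pics/c1.png

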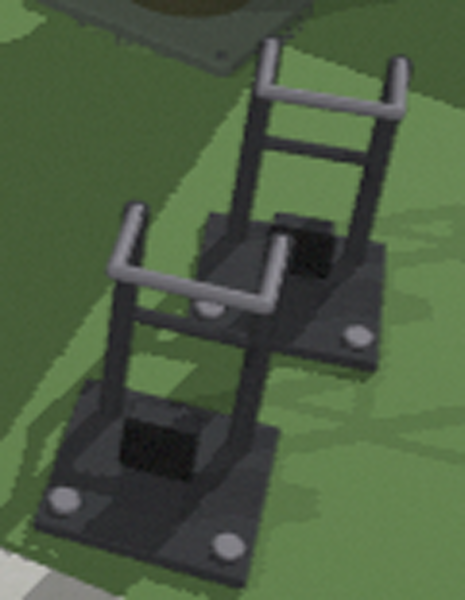

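View pics/c2.png

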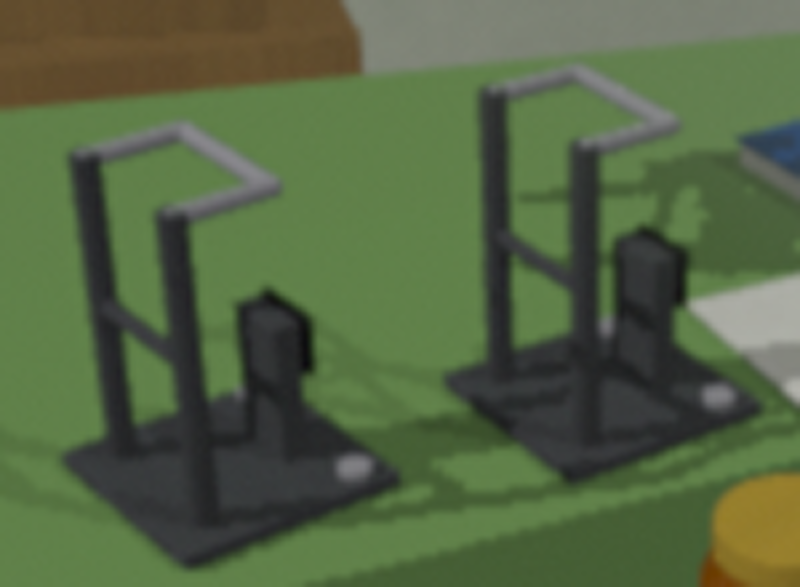

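View pics/c3.png

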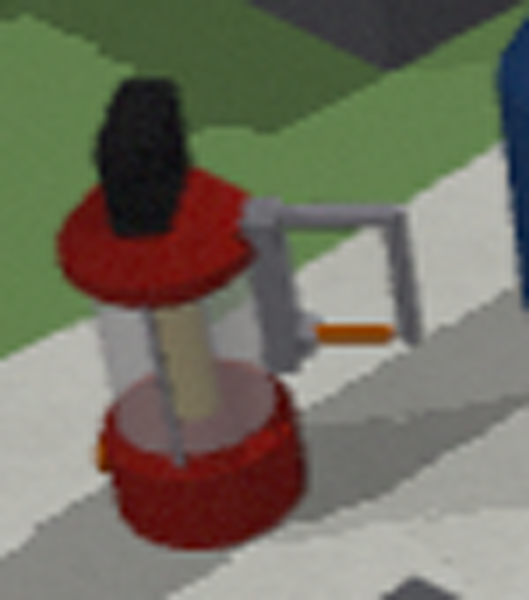

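View pics/c4.png

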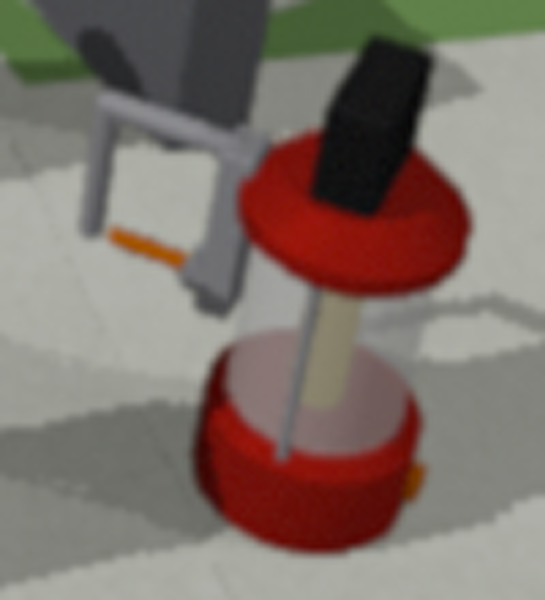

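```bash
cat > h.py <<'E'
import numpy as np
from workcell import vision
def ray(n,u,v,m=None):
    m=m or vision.camera_model(n); E=m["extrinsics"]; f=200/np.tan(np.radians(m["fov_y"]/2))
    x,y=(u-m["cx"])/f,(v-m["cy"])/f
    if n=="wrist":
        r=np.hypot(x,y); s=np.sin(r)/r if r>1e-9 else 1; d=np.array([x*s,-y*s,-np.cos(r)])
    else: d=np.array([x,-y,-1.])
    R=E[:3,:3]; o=-R.T@E[:3,3]; d=R.T@d; return o,d/np.linalg.norm(d)
def plane(n,u,v,z,m=None):
    o,d=ray(n,u,v,m); return o+d*(z-o[2])/d[2]
def tri(p):
    A=np.zeros((3,3));b=np.zeros(3)
    rs=[ray(*q) for q in p]
    for o,d in rs:
        P=np.eye(3)-np.outer(d,d);A+=P;b+=P@o
    x=np.linalg.solve(A,b); return x,[np.linalg.norm(np.cross(x-o,d)) for o,d in rs]
def proj(n,p):
    m=vision.camera_model(n);f=200/np.tan(np.radians(m["fov_y"]/2))
    c=m["extrinsics"]@np.append(p,1); x,y,z=c[0],-c[1],-c[2]
    if n=="wrist":
        r=np.hypot(x,y);t=np.arctan2(r,z); return m["cx"]+f*t*x/r,m["cy"]+f*t*y/r
    return m["cx"]+f*x/z,m["cy"]+f*y/z
E
python3 - <<'E'
from h import *
np.set_printoptions(precision=1,suppress=True)
c1=lambda x,y:("scene",360+x/3.871,155+y/3.871)
c2=lambda x,y:("side",185+x/5.333,110+y/5.333)
c3=lambda x,y:("scene",190+x/7.059,140+y/7.059)
c4=lambda x,y:("side",370+x/5.4545,220+y/5.4545)
print("bracket A")
for n,a in dict(l=c1(118,270),r=c1(268,303),l2=c2(675,124),r2=c2(580,72)).items(): print(n,plane(*a,180))
print(tri([c1(118,270),c2(675,124)]),tri([c1(268,303),c2(580,72)]))
print("bracket B")
for n,a in dict(l=c1(263,92),r=c1(400,110),l2=c2(277,187),r2=c2(182,128)).items(): print(n,plane(*a,180))
print("lantern")
for n,a,b in [("nosetip",c3(412,340),c4(92,232)),("corner",c3(400,213),c4(108,103)),("straptop",c3(262,213),c4(250,150)),("griptop",c3(147,92),c4(403,52)),("gripbot",c3(142,228),c4(345,200))]:
    print(n,*tri([a,b]))
E
```

```text
bracket A
l [545.  259.2 180. ]
r [515.4 337.2 180. ]
l2 [548.6 255.  180. ]
r2 [519.7 333.8 180. ]
(array([547.7, 258.7, 179.9]), [np.float64(2.3130426149751098), np.float64(2.3130426149749783)]) (array([518.7, 336.9, 180.3]), [np.float64(2.2302505508060357), np.float64(2.230250550806045)])
bracket B
l [339.3 237.7 180. ]
r [301.7 314.3 180. ]
l2 [341.2 232.9 180. ]
r2 [306.2 314.2 180. ]
lantern
nosetip [ 572.5 -191.6   80.4] [np.float64(0.6108601129430329), np.float64(0.6108601129428815)]
corner [ 570.7 -191.1  141.8] [np.float64(1.5765009496341629), np.float64(1.5765009496342)]
straptop [ 606.2 -231.7  143.1] [np.float64(1.3694945161973435), np.float64(1.369494516197121)]
griptop [ 633.5 -260.   200.7] [np.float64(5.726507395207771), np.float64(5.726507395207804)]
gripbot [ 633.9 -263.   137.8] [np.float64(4.7544479893886935), np.float64(4.754447989388536)]
```

```bash
cat > go.py <<'E'
# go.py x y z yaw -> shift (cm, tool axes) and turn (deg) from the measured pose
import sys; import numpy as np
from workcell import state
from scipy.spatial.transform import Rotation as R
s=state(); t=np.array(list(map(float,sys.argv[1:4])))
Rm=R.from_euler("xyz",s["ee_rot"],degrees=True)
yaw=s["ee_rot"][2]
sh=Rm.inv().apply(t-s["ee_pos"])/10
turn=-( (float(sys.argv[4])-yaw+180)%360-180)
print("t",round(s["time_s"],2),"pos",s["ee_pos"].round(1),"rot",s["ee_rot"].round(2),"F",s["force"].round(1),"T",s["torque"].round(2),"w",round(s["gripper_width"],1))
print("shift",sh.round(2),"turn",round(turn,2))
E
python3 - <<'E'
from h import *
np.set_printoptions(precision=1,suppress=True)
print(proj("wrist",np.array([241.5,521.3,213.1])),ray("wrist",316,199)[0])
c2=lambda x,y:("side",185+x/5.333,110+y/5.333)
print(plane(*c2(492,90),180),plane(*c2(584,145),180))
E
python3 go.py 450 100 340 -48.5; python3 go.py 620 -240 320 -48.5
```

```text
(np.float64(316.38595056466676), np.float64(241.87144698412186)) [179.3 550.3 384.2]
[468.4 321.9 180. ] [496.6 241.9 180. ]
t 0.15 pos [241.5 521.4 213.3] rot [-9.000e+01  8.000e-02  6.514e+01] F [-0.1  0.6 -0.1] T [ 0.    0.06 -0.01] w 91.3
shift [-29.49 -12.63 -36.63] turn 113.64
t 0.15 pos [241.5 521.4 213.3] rot [-9.000e+01  8.000e-02  6.514e+01] F [-0.1  0.6 -0.1] T [ 0.    0.06 -0.01] w 91.3
shift [-53.19 -10.6  -66.35] turn 113.64
```

```bash
python3 -m handwheel '[[9,[0,-5,0],0],[9,[0,-10,0],0],[9,[-3,-12,-3],8],[9,[-6,-12.6,-7],16],[9,[-9,-12.6,-11],24],[9,[-12,-12.6,-15],32],[9,[-15,-12.6,-19],40],[9,[-18,-12.6,-22.5],48],[9,[-21,-12.6,-26],56],[9,[-24,-12.6,-30],64]]' && python3 go.py 620 -240 320 -48.5
```

```text
time_s: 1.15
ee_pos: [412.9, 176.0, 339.6]
ee_rot: [-90.0, 0.0, 0.9]
force: [1.4, -0.1, 0.2]
gripper_width: 90.0
t 1.15 pos [412.9 176.  339.6] rot [-9.005e+01  3.000e-02  8.500e-01] F [ 1.4 -0.1  0.2] T [-0.11  0.01 -0.03] w 90.0
shift [ 20.08   1.99 -41.9 ] turn 49.35
```

```bash
python3 -m handwheel '[[9,[2,0,-4.2],7],[9,[4,0,-8.4],14],[9,[6,0,-12.6],21],[9,[8,0,-16.8],28],[9,[10,0,-21],35],[9,[12.5,0.5,-26],42],[9,[15,1,-31],49.3],[9,[17.5,1.5,-36],49.3],[9,[20,2,-41],49.3],[9,[20,2,-41.9],49.3]]' && python3 - <<'E'
from workcell import state, vision
import cv2,pickle
s=state();m=vision.camera_model("wrist");im=vision.grab_frame("wrist")
cv2.imwrite("pics/w1.png",im[:,:,::-1]);pickle.dump((s,m),open("w1.pkl","wb"));print(s["ee_pos"],s["ee_rot"],s["qvel"].round(2))
E
```

```text
time_s: 2.15
ee_pos: [620.0, -243.0, 317.9]
ee_rot: [-90.1, 0.1, -48.5]
force: [0.8, 0.2, -0.2]
gripper_width: 90.1
[ 619.99661781 -243.02373891  317.86707329] [-9.01294017e+01  6.44908279e-02 -4.85396301e+01] [-20.37  20.68 -30.61   1.08  10.68 -20.84]
```

View pics/w1.png

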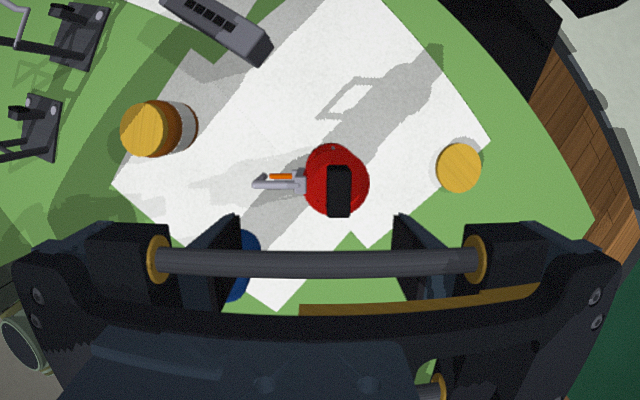

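```bash
cat > look.py <<'E'
from h import *
import cv2,sys
from workcell import state
np.set_printoptions(precision=1,suppress=True)
s=state();m=vision.camera_model("wrist");im=vision.grab_frame("wrist")
cv2.imwrite(f"pics/{sys.argv[1]}.png",im[:,:,::-1])
hsv=cv2.cvtColor(im,cv2.COLOR_RGB2HSV);print("tcp",s["ee_pos"],s["ee_rot"],"qv",np.abs(s["qvel"]).max())
red=((hsv[...,0]<8)|(hsv[...,0]>172))&(hsv[...,1]>150)&(hsv[...,2]>50); red[:, :250]=0
red=red.astype(np.uint8)
cs,_=cv2.findContours(red,cv2.RETR_EXTERNAL,cv2.CHAIN_APPROX_NONE);c=max(cs,key=cv2.contourArea)
x,y,w,h=cv2.boundingRect(c);print("red",x,y,w,h)
# cap rim circle on z=150 plane (upper outline) via hull
P=np.array([plane("wrist",*q[0],136,m)[:2] for q in cv2.convexHull(c)]).astype(np.float32)
print("cap circle",cv2.minEnclosingCircle(P))
dark=(hsv[...,2]<60).astype(np.uint8); mm=np.zeros_like(dark); mm[y-2:y+h+12,x-5:x+w+5]=1
cs,_=cv2.findContours(dark*mm,cv2.RETR_EXTERNAL,cv2.CHAIN_APPROX_NONE);
for c in cs:
    if cv2.contourArea(c)>60:
        r=cv2.minAreaRect(c);print("dark",r,cv2.boundingRect(c))
org=((hsv[...,0]>8)&(hsv[...,0]<20)&(hsv[...,1]>190)).astype(np.uint8); mm[:]=0; mm[y:y+h,x-80:x]=1
cs,_=cv2.findContours(org*mm,cv2.RETR_EXTERNAL,cv2.CHAIN_APPROX_NONE)
for c in cs:
    if cv2.contourArea(c)>20: print("orange",cv2.minAreaRect(c))
f=6; cr=im[y-40:y+h+30,x-70:x+w+20,::-1]; f=min(800/cr.shape[1],600/cr.shape[0])
cv2.imwrite(f"pics/{sys.argv[1]}c.png",cv2.resize(cr,None,fx=f,fy=f,interpolation=cv2.INTER_CUBIC)); print("crop origin",x-70,y-40,"f",f)
import pickle;pickle.dump(m,open(sys.argv[1]+".pkl","wb"))
E
python3 look.py w2; python3 - <<'E'
from h import *
import cv2
for n in("scene","side"):
    im=cv2.imread(f"pics/{n}0.png");h=cv2.cvtColor(im,cv2.COLOR_BGR2HSV)
    b=((h[...,0]>100)&(h[...,0]<125)&(h[...,1]>170)).astype(np.uint8)
    cs,_=cv2.findContours(b,0,2)
    for c in cs:
        if cv2.contourArea(c)>300:print(n,cv2.boundingRect(c))
E
```

```text
tcp [ 620.7 -247.3  316.6] [-90.3  -0.1 -48.7] qv 5.705036461323412
red 300 142 66 71
cap circle ((635.7052612304688, -257.71490478515625), 42.979183197021484)
dark ((334.9999694824219, 187.99998474121094), (23.999996185302734, 51.99999237060547), 0.0) (323, 162, 25, 53)
orange ((276.5, 174.0), (4.0, 21.0), 90.0)
crop origin 230 102 f 4.25531914893617
scene (363, 367, 97, 33)
scene (261, 134, 24, 54)
side (310, 253, 37, 82)
```

View pics/w2c.png

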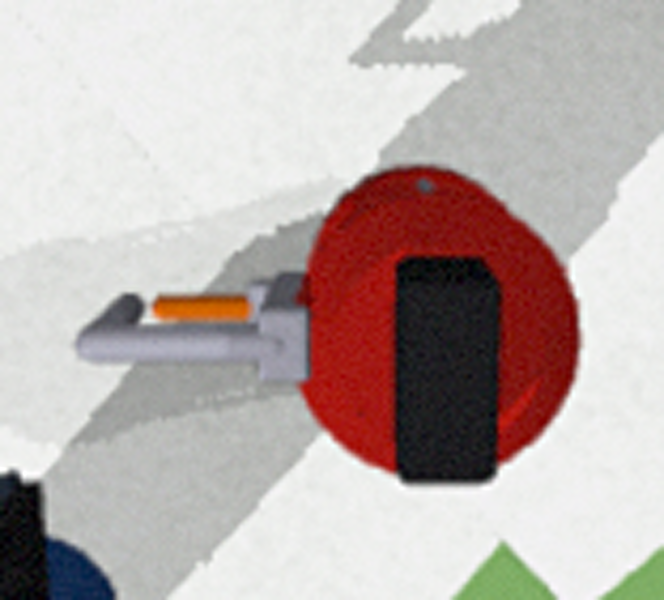

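```bash
python3 - <<'E'
from h import *
import pickle
np.set_printoptions(precision=1,suppress=True)
m=pickle.load(open("w2.pkl","rb"))
q=lambda x,y,z:plane("wrist",230+x/4.2553,102+y/4.2553,z,m)
T=[q(396,280,192),q(499,280,192),q(495,482,192),q(400,482,192)]
print(T,np.mean(T,axis=0)); 
print("dims",np.linalg.norm(T[0]-T[1]),np.linalg.norm(T[1]-T[2]))
print("arm",q(85,346,147),q(270,346,147)); a=q(85,346,147)-q(270,346,147);print(np.degrees(np.arctan2(a[1],a[0])))
print("gate",q(155,308,88),q(248,308,88)); a=q(155,308,88)-q(248,308,88);print(np.degrees(np.arctan2(a[1],a[0])))
a=T[3]-T[0]+T[2]-T[1];print(np.degrees(np.arctan2(a[1],a[0])))
print("flask", plane("side",328,320,10), plane("scene",273,182,10),plane("scene",270,130,200))
E
```

```text
[array([ 643.1, -236. ,  192. ]), array([ 658.6, -253.5,  192. ]), array([ 622.7, -285.2,  192. ]), array([ 608. , -268.4,  192. ])] [ 633.1 -260.8  192. ]
dims 23.379632957689648 47.86192968638312
arm [ 571.1 -190.4  147. ] [ 603.7 -227.9  147. ]
130.96248913219662
gate [ 577.7 -197.7   88. ] [ 596.6 -219.6   88. ]
130.86380592181214
-137.9182442073698
flask [ 430.4 -242.2   10. ] [ 441.3 -232.2   10. ] [ 439.1 -224.7  200. ]
```

```bash
python3 go.py 633.5 -261 155.5 -48.8
```

```text
t 2.25 pos [ 619.7 -244.1  316.9] rot [-90.2   0.1 -48.7] F [-0.2  0.  -0.9] T [-0.02  0.11  0.03] w 90.1
shift [ 2.21 16.14 -0.02] turn 0.1
```

```bash
python3 -m handwheel '[[7,[2.2,2,0],0.1],[7,[2.2,5,0],0.1],[6,[2.2,8,0],0.1],[6,[2.2,11,0],0.1],[6,[2.2,13,0],0.1],[6,[2.2,14.5,0],0.1],[6,[2.2,15.5,0],0.1],[6,[2.2,16.1,0],0.1],[6,[2.2,16.1,0],0.1]]' && python3 go.py 633.5 -261 155.5 -48.8 && python3 look.py w3
```

```text
time_s: 3.15
ee_pos: [633.3, -260.3, 155.5]
ee_rot: [-90.2, 0.2, -48.8]
force: [-1.3, 0.9, 1.2]
gripper_width: 60.1
t 3.15 pos [ 633.3 -260.3  155.5] rot [-90.22   0.15 -48.78] F [-1.3  0.9  1.2] T [-0.07  0.14 -0.03] w 60.1
shift [ 0.06 -0.   -0.03] turn 0.02
tcp [ 633.3 -260.3  155.5] [-90.2   0.2 -48.8] qv 1.5799122495531
red 259 152 116 99
cap circle ((639.5918579101562, -253.8011016845703), 41.114234924316406)
dark ((316.5, 227.0), (54.0, 125.0), 90.0) (254, 200, 126, 55)
orange ((232.5, 207.5), (7.0, 33.0), 90.0)
crop origin 189 112 f 3.5502958579881656
```

View pics/w3.png

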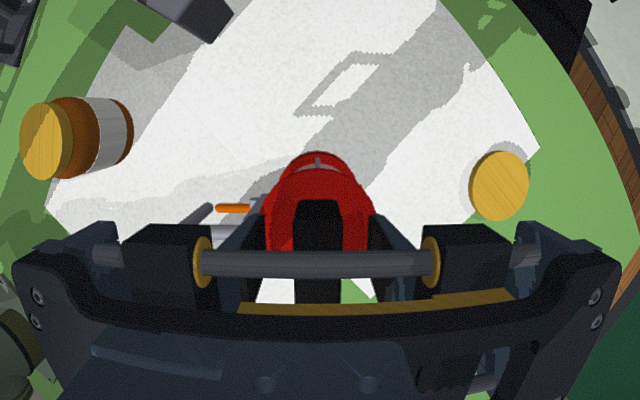

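The wrist picture shows the block (319,225) between the fingers, centred along the jaws. I close on it with a firm grip.

```bash
python3 -m handwheel '[[4,[0,0,0],0],[3,[0,0,0],0],[2.2,[0,0,0],0],[1.5,[0,0,0],0],[1.5,[0,0,0],0],[1.5,[0,0,0],0],[1.5,[0,0,0],0]]' 45 && python3 go.py 633.5 -261 155.5 -48.8
```

```text
time_s: 3.9
ee_pos: [633.8, -260.7, 156.5]
ee_rot: [-90.2, 0.1, -48.8]
force: [-0.7, 0.5, 1.0]
gripper_width: 24.1
t 3.9 pos [ 633.8 -260.7  156.5] rot [-9.018e+01  5.000e-02 -4.878e+01] F [-0.7  0.5  1. ] T [-0.14  0.09 -0.  ] w 24.1
shift [ 0.    0.1  -0.05] turn 0.02
```

```bash
python3 -m handwheel '[[1.5,[0,-2,0],0],[1.5,[0,-5,0],0],[1.5,[0,-9,0],0],[1.5,[0,-13,0],0],[1.5,[0,-17,0],0],[1.5,[0,-20,0],0],[1.5,[0,-20,0],0]]' && python3 go.py 605.4 324.5 345 20.4;  python3 - <<'E'
from workcell import vision
import cv2
cv2.imwrite("pics/s1.png",vision.grab_frame("scene")[:,:,::-1])
E
```

```text
time_s: 4.6
ee_pos: [635.7, -260.9, 360.9]
ee_rot: [-90.0, -0.4, -48.8]
force: [0.7, 0.0, -3.0]
gripper_width: 24.1
t 4.6 pos [ 635.7 -260.9  360.9] rot [-89.96  -0.4  -48.78] F [ 0.7  0.  -3. ] T [-0.12  0.13 -0.  ] w 24.1
shift [-46.04   1.3   36.29] turn -69.18
```

View pics/s1.png

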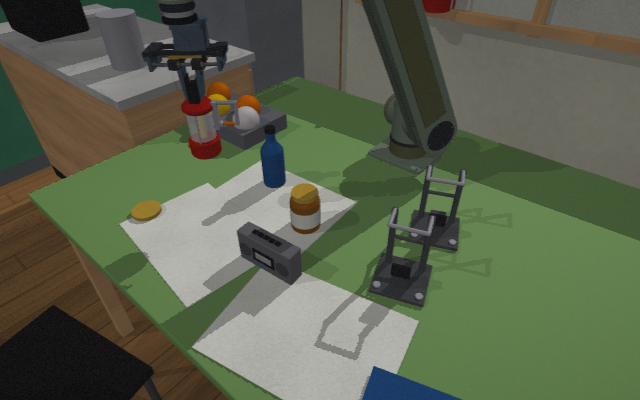

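```bash
python3 -m handwheel '[[1.5,[-2,0,1.6],-3],[1.5,[-5,0,4],-8],[1.5,[-8,0,6.4],-13],[1.5,[-11,0,8.8],-18],[1.5,[-14,0,11.2],-23],[1.5,[-17,0,13.5],-28],[1.5,[-20,0,15.9],-33],[1.5,[-23,0,18.2],-38],[1.5,[-26,0,20.6],-43],[1.5,[-29,0,23],-48]]' && python3 go.py 605.4 324.5 345 20.4
```

```text
time_s: 5.65
ee_pos: [615.4, 110.4, 352.6]
ee_rot: [-90.2, 0.4, -0.6]
force: [0.0, 1.1, -2.4]
gripper_width: 23.9
t 5.65 pos [615.4 110.4 352.6] rot [-90.21   0.38  -0.58] F [ 0.   1.1 -2.4] T [-0.07  0.    0.02] w 23.9
shift [-1.21  0.69 21.4 ] turn -20.98
```

```bash
python3 -m handwheel '[[1.5,[-0.2,0,3.5],-5],[1.5,[-0.4,0,7],-10],[1.5,[-0.7,0.3,11],-15],[1.5,[-1,0.6,15],-21],[1.5,[-1.2,0.6,18.5],-21],[1.5,[-1.2,0.6,20.5],-21],[1.5,[-1.2,0.6,21.4],-21],[1.5,[-1.2,0.6,21.4],-21],[1.5,[-1.2,0.6,21.4],-21]]' && python3 go.py 605.4 324.5 345 20.4; python3 look.py w4;  python3 - <<'E'
from workcell import vision
import cv2
cv2.imwrite("pics/s2.png",vision.grab_frame("scene")[:,:,::-1])
cv2.imwrite("pics/d2.png",vision.grab_frame("side")[:,:,::-1])
E
```

```text
time_s: 6.55
ee_pos: [605.8, 323.0, 345.3]
ee_rot: [-90.1, 0.5, 20.3]
force: [-0.4, 0.4, -3.1]
gripper_width: 23.9
t 6.55 pos [605.8 323.  345.3] rot [-90.14   0.51  20.34] F [-0.4  0.4 -3.1] T [-0.1  -0.03 -0.05] w 23.9
shift [0.02 0.03 0.16] turn -0.06
tcp [605.8 323.  345.3] [-90.1   0.5  20.3] qv 0.650577982304836
red 257 151 119 84
cap circle ((619.6009521484375, 281.18701171875), 78.02154541015625)
dark ((373.0, 236.0), (20.0, 14.0), 90.0) (366, 226, 15, 21)
dark ((259.0, 236.0), (20.0, 14.0), 90.0) (252, 226, 15, 21)
dark ((316.5, 223.0), (46.0, 71.0), 90.0) (281, 200, 72, 47)
dark ((280.979736328125, 160.6283721923828), (20.01519775390625, 15.076382637023926), 62.10273361206055) (270, 151, 17, 23)
orange ((231.5, 207.5), (9.0, 33.0), 90.0)
crop origin 187 111 f 3.827751196172249
```

View pics/w4.png

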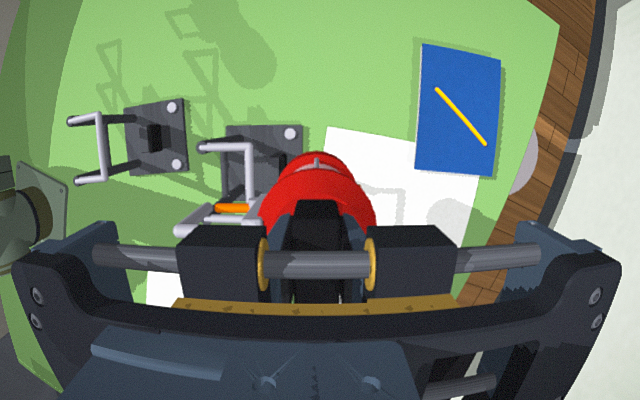

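View pics/s2.png

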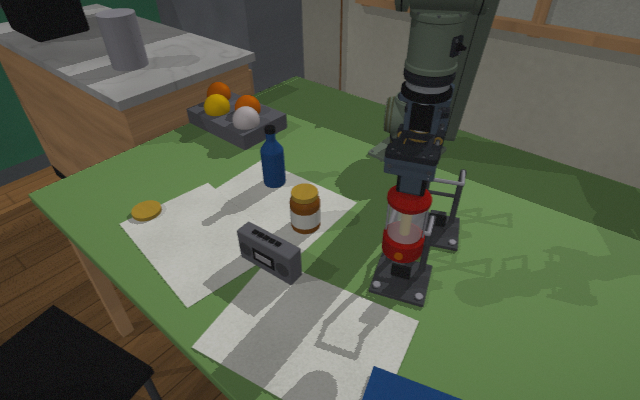

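View pics/d2.png

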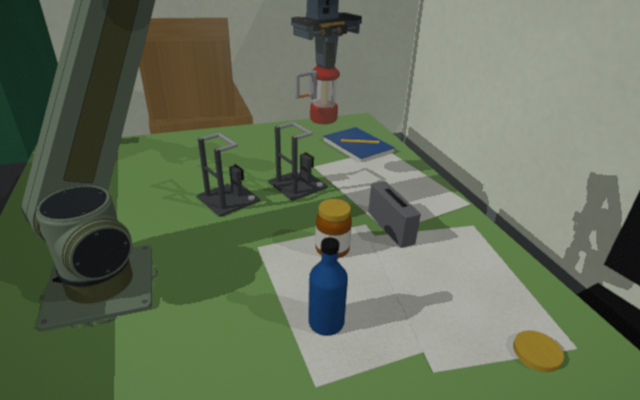

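```bash
python3 - <<'E'
import cv2
im=cv2.imread("pics/w4.png")[120:260,165:305]
cv2.imwrite("pics/w4z.png",cv2.resize(im,None,fx=4.2,fy=4.2,interpolation=cv2.INTER_CUBIC))
E
```

```text
(no output)
```

View pics/w4z.png

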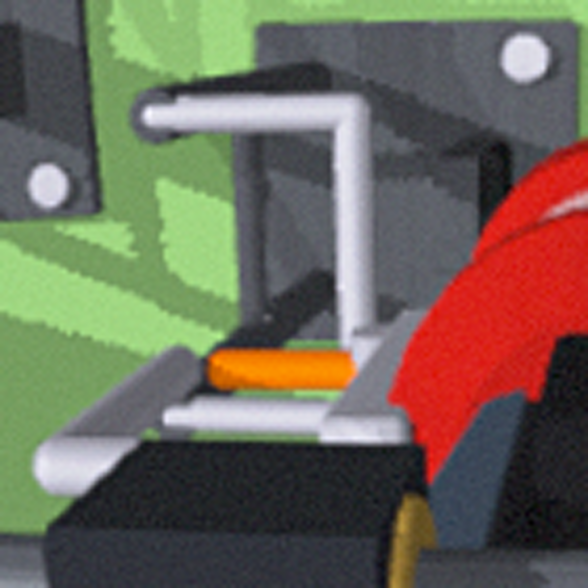

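```bash
python3 - <<'E'
from h import *
import pickle
np.set_printoptions(precision=1,suppress=True)
m=pickle.load(open("w4.pkl","rb"))
q=lambda x,y,z:plane("wrist",165+x/4.2,120+y/4.2,z,m)
a=q(349,115,180);b=q(358,325,180);d=(b-a)/np.linalg.norm(b-a);print("bar",a,b,np.degrees(np.arctan2(d[1],d[0]))+90)
na=q(180,416,180);nb=q(310,416,180);fa=q(170,113,180);fb=q(330,113,180)
for u,v in((na,nb),(fa,fb)):
    e=v-u;print("arm",u,v,np.degrees(np.arctan2(e[1],e[0])))
L=np.array([np.cos(np.radians(20.35)),np.sin(np.radians(20.35))])
tcp=np.array([605.8,323.0])
P=np.array([-L[1],L[0]])
for n,p in (("a",a),("b",b),("fa",fb),("na",nb)): print(n,"along",(tcp-p[:2])@L,"lat",(p[:2]-tcp)@P)
U=345.3-156
for n,x,y,z in(("gatetip",213,370,U+84),("nosetip",185,357,U+79),("corner",60,465,U+142)):
    p=q(x,y,z);print(n,p,"along",(tcp-p[:2])@L,"lat",(p[:2]-tcp)@P)
print(a+ (a-b)*0)
E
```

```text
bar [518.4 336.3 180. ] [538.3 283.1 180. ] 20.46487419829522
arm [496.7 239.3 180. ] [533.  253.4 180. ] 21.249118271307392
arm [470.4 320.8 180. ] [513.4 335.1 180. ] 18.483837440278066
a along 77.277295897351 lat 42.8758971907029
b along 77.16341304104195 lat -13.925354781059932
fa along 82.43711171910694 lat 43.534672617882826
na along 92.46098148107221 lat -39.95875708007181
gatetip [524.9 292.6 273.3] along 86.45306154681953 lat -0.3606162667572108
nosetip [517.1 291.1 268.3] along 94.24920268437194 lat 0.9526388474545927
corner [517.4 290.  331.3] along 94.30697464761877 lat -0.19709956894656133
[518.4 336.3 180. ]
```

```bash
python3 go.py 605.2 324.6 270 20.4; python3 -m handwheel '[[1.5,[0,2,0.1],0],[1.5,[0,4,0.1],0],[1.5,[0,6,0.1],0],[1.5,[0,7.2,0.1],0],[1.5,[0,7.5,0.1],0],[1.5,[0,7.5,0.1],0],[1.5,[0,7.5,0.1],0]]'; python3 go.py 605.2 324.6 212 20.4;  python3 - <<'E'
from workcell import vision
import cv2
w=vision.grab_frame("wrist")[:,:,::-1];d=vision.grab_frame("side")[:,:,::-1]
z=lambda a:cv2.resize(a,(400,400),interpolation=cv2.INTER_CUBIC)
cv2.imwrite("pics/p3.png",cv2.hconcat([z(w[120:260,165:305]),z(d[80:200,240:360])]))
E
```

```text
t 6.7 pos [605.9 322.9 346.2] rot [-90.09   0.42  20.31] F [-0.5 -0.7 -3. ] T [-0.08  0.04  0.02] w 23.5
shift [0.05 7.62 0.19] turn -0.09
time_s: 7.4
ee_pos: [605.6, 323.7, 272.6]
ee_rot: [-90.1, 0.3, 20.3]
force: [0.1, -0.0, -3.6]
gripper_width: 23.7
t 7.4 pos [605.6 323.7 272.6] rot [-90.07   0.28  20.29] F [ 0.1 -0.  -3.6] T [-0.04 -0.02 -0.01] w 23.7
shift [0.02 6.06 0.11] turn -0.11
```

View pics/p3.png

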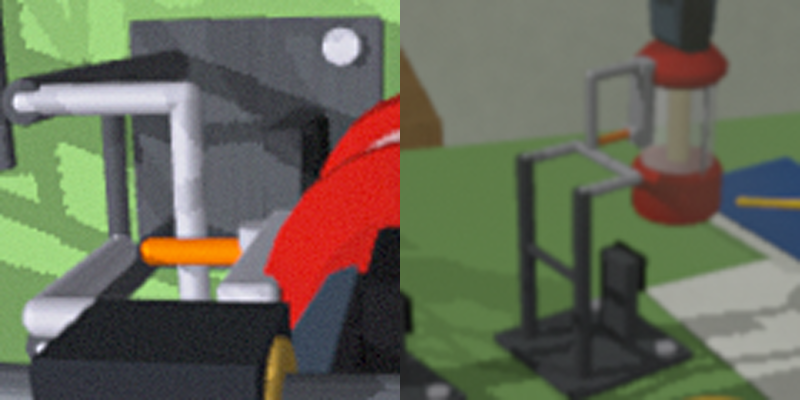

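The gate (140–240, 250 in the left half) lies across the bar (190,250), with the nose behind it and the strap in front. I press down.

```bash
python3 -m handwheel '[[1.5,[0,0.8,0.1],0],[1.5,[0,1.6,0.1],0],[1.5,[0,2.4,0.1],0],[1.5,[0,2.8,0.1],0]]'; python3 -m handwheel '[[1.5,[0,0.8,0],0],[1.5,[0,1.6,0],0],[1.5,[0,2.4,0],0],[1.5,[0,2.4,0],0]]';python3 go.py 605.2 324.6 212 20.4;  python3 - <<'E'
from workcell import vision
import cv2
w=vision.grab_frame("wrist")[:,:,::-1];d=vision.grab_frame("side")[:,:,::-1]
z=lambda a:cv2.resize(a,(400,400),interpolation=cv2.INTER_CUBIC)
cv2.imwrite("pics/p4.png",cv2.hconcat([z(w[120:260,165:305]),z(d[80:200,240:360])]))
E
```

```text
time_s: 7.9
ee_pos: [604.6, 324.6, 244.2]
ee_rot: [-90.1, 0.3, 20.3]
force: [-0.0, -0.4, 4.3]
gripper_width: 23.7
time_s: 8.3
ee_pos: [602.8, 323.6, 216.9]
ee_rot: [-90.1, 0.7, 20.3]
force: [-0.9, -0.6, -4.6]
gripper_width: 23.7
t 8.3 pos [602.8 323.6 216.9] rot [-90.11   0.74  20.31] F [-0.9 -0.6 -4.6] T [-0.04  0.14 -0.02] w 23.7
shift [0.26 0.49 0.01] turn -0.09
```

View pics/p4.png

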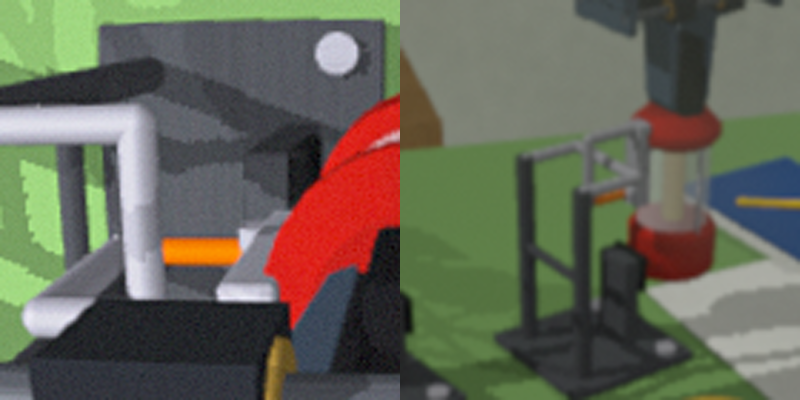

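```bash
python3 -m handwheel '[[1.5,[0.2,-1,0],0],[1.5,[0.2,-2,0],0],[1.5,[0.2,-2.5,0],0],[1.5,[0.2,-2.6,0],0],[1.5,[0.2,-2.6,0],0]]';python3 go.py 605.2 324.6 243 20.4
```

```text
time_s: 8.9
ee_pos: [606.0, 325.0, 243.6]
ee_rot: [-90.1, 0.6, 20.3]
force: [1.4, 2.3, -10.1]
gripper_width: 24.0
t 8.9 pos [606.  325.  243.6] rot [-90.09   0.55  20.31] F [  1.4   2.3 -10.1] T [ 0.4  -0.92 -0.04] w 24.0
shift [-0.09  0.07 -0.01] turn -0.09
```

The downward force has risen about 6 N beyond the weight, so the shut gate is bearing on the bar. I pull a little harder and hold.

```bash
python3 -m handwheel '[[1.5,[0,-0.2,0],0],[1.5,[0,-0.2,0],0],[1.5,[0,-0.2,0],0]]';python3 go.py 605.2 324.6 243 20.4; python3 -m handwheel '[[1.5,[0,-0.15,0],0],[1.5,[0,-0.15,0],0],[1.5,[0,-0.15,0],0]]';python3 go.py 605.2 324.6 243 20.4;  python3 - <<'E'
from workcell import vision
import cv2
w=vision.grab_frame("wrist")[:,:,::-1];d=vision.grab_frame("side")[:,:,::-1]
z=lambda a:cv2.resize(a,(400,400),interpolation=cv2.INTER_CUBIC)
cv2.imwrite("pics/p5.png",cv2.hconcat([z(w[120:260,165:305]),z(d[80:200,240:360])]))
E
```

```text
time_s: 9.2
ee_pos: [605.9, 325.0, 244.0]
ee_rot: [-90.1, 0.7, 20.3]
force: [1.7, 0.9, -19.5]
gripper_width: 23.9
t 9.2 pos [605.9 325.  244. ] rot [-90.1    0.65  20.32] F [  1.7   0.9 -19.5] T [ 0.6  -1.46 -0.09] w 23.9
shift [-0.08  0.11 -0.02] turn -0.08
time_s: 9.5
ee_pos: [605.8, 325.0, 244.4]
ee_rot: [-90.1, 0.7, 20.3]
force: [1.1, 0.3, -20.8]
gripper_width: 23.8
t 9.5 pos [605.8 325.  244.4] rot [-90.11   0.74  20.31] F [  1.1   0.3 -20.8] T [ 0.69 -1.68 -0.03] w 23.8
shift [-0.07  0.14 -0.02] turn -0.09
```

View pics/p5.png

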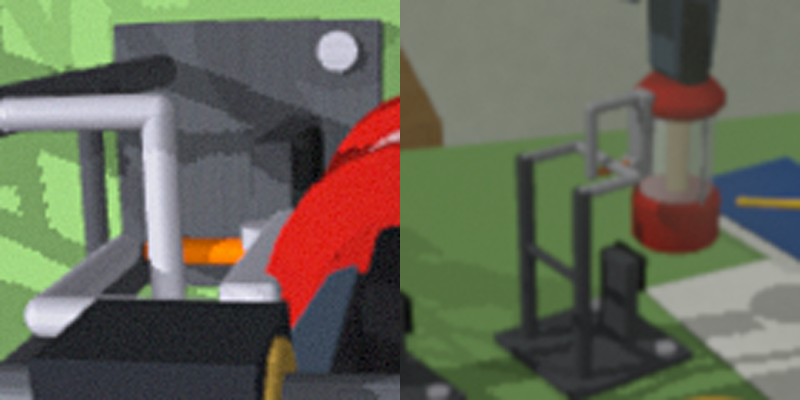

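```bash
python3 -m handwheel '[[1.5,[0,1,0],0],[1.5,[0,2,0],0],[1.5,[0,3,0],0],[1.5,[0,3.6,0],0],[1.5,[0,3.9,0],0],[1.5,[0,3.9,0],0],[1.5,[0,3.9,0],0]]';python3 go.py 605.2 324.6 204 20.4
```

```text
time_s: 10.3
ee_pos: [605.4, 324.8, 206.0]
ee_rot: [-90.1, 0.7, 20.3]
force: [-0.0, 0.9, -3.4]
gripper_width: 24.0
t 10.3 pos [605.4 324.8 206. ] rot [-90.11   0.7   20.31] F [-0.   0.9 -3.4] T [-0.1  -0.01  0.03] w 24.0
shift [-0.03  0.2  -0.01] turn -0.09
```

```bash
python3 -m handwheel '[[1.5,[0,0.15,0],0],[1.5,[0,0.3,0],0],[1.5,[0,0.3,0],0],[1.5,[0,0.3,0],0]]';python3 go.py 605.2 324.6 204 20.4
```

```text
time_s: 10.7
ee_pos: [605.6, 324.9, 203.4]
ee_rot: [-90.1, 0.6, 20.3]
force: [-0.3, -0.0, -1.9]
gripper_width: 24.0
t 10.7 pos [605.6 324.9 203.4] rot [-90.1    0.65  20.31] F [-0.3 -0.  -1.9] T [-0.04 -0.    0.05] w 24.0
shift [-0.05 -0.06 -0.01] turn -0.09
```

Contact is beginning (-3.4 → -1.9 N). I open gently.

```bash
python3 -m handwheel '[[2.5,[0,0.05,0],0],[2.7,[0,0.05,0],0],[3,[0,0.05,0],0],[3.4,[0,0.05,0],0],[4,[0,0.05,0],0],[5,[0,0.05,0],0],[5.5,[0,0.05,0],0],[6,[0,0.05,0],0],[6,[0,0.05,0],0]]';python3 go.py 605.2 324.6 204 20.4;  python3 - <<'E'
from workcell import vision
import cv2
w=vision.grab_frame("wrist")[:,:,::-1];d=vision.grab_frame("side")[:,:,::-1]
z=lambda a:cv2.resize(a,(400,400),interpolation=cv2.INTER_CUBIC)
cv2.imwrite("pics/p6.png",cv2.hconcat([cv2.resize(w,(400,250)),cv2.resize(z(d[80:200,240:360]),(250,250))]))
E
```

```text
time_s: 11.6
ee_pos: [605.6, 324.9, 202.9]
ee_rot: [-90.1, 0.7, 20.3]
force: [-0.2, -0.7, 0.5]
gripper_width: 60.0
t 11.6 pos [605.6 324.9 202.9] rot [-90.1    0.65  20.31] F [-0.2 -0.7  0.5] T [0.   0.07 0.01] w 60.0
shift [-0.05 -0.11 -0.01] turn -0.09
```

View pics/p6.png

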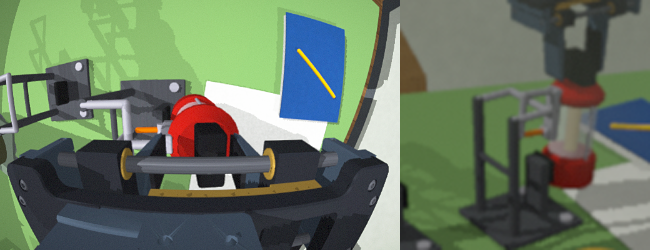

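It hangs free, with the block between the open fingers and no force on the tool. I retreat straight up.

```bash
python3 -m handwheel '[[6.5,[0,-1,0],0],[6.5,[0,-3,0],0],[6.5,[0,-6,0],0],[6.5,[0,-10,0],0],[6.5,[0,-14,0],0],[6.5,[0,-18,0],0],[6.5,[0,-20,0],0],[6.5,[0,-20,0],0]]';python3 go.py 605.2 324.6 404 20.4;  python3 - <<'E'
from workcell import vision
import cv2
w=vision.grab_frame("wrist")[:,:,::-1];d=vision.grab_frame("side")[:,:,::-1];s=vision.grab_frame("scene")[:,:,::-1]
cv2.imwrite("pics/s7.png",s);cv2.imwrite("pics/d7.png",d)
z=lambda a:cv2.resize(a,(400,400),interpolation=cv2.INTER_CUBIC)
cv2.imwrite("pics/p7.png",cv2.hconcat([z(s[150:310,330:490]),z(d[100:200,260:360])]))
cv2.imwrite("pics/w7.png",w)
E
```

```text
time_s: 12.5
ee_pos: [608.3, 326.4, 407.7]
ee_rot: [-90.0, 0.2, 20.3]
force: [0.2, -1.1, 0.6]
gripper_width: 65.2
t 12.5 pos [608.3 326.4 407.7] rot [-90.04   0.15  20.32] F [ 0.2 -1.1  0.6] T [-0.    0.04  0.04] w 65.2
shift [-0.35  0.37 -0.06] turn -0.08
```

View pics/p7.png

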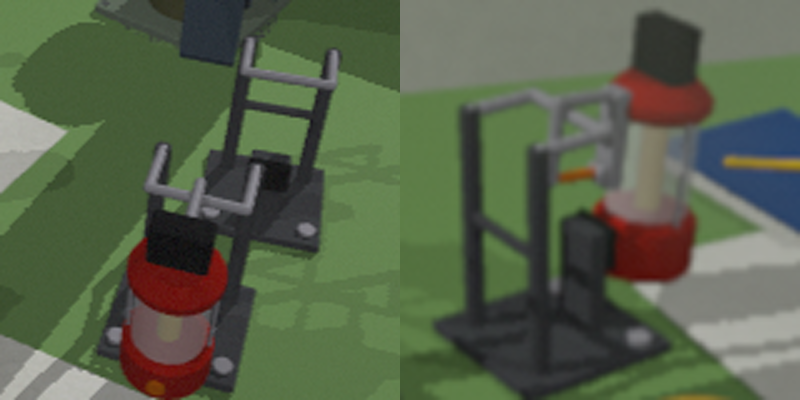

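View pics/s7.png

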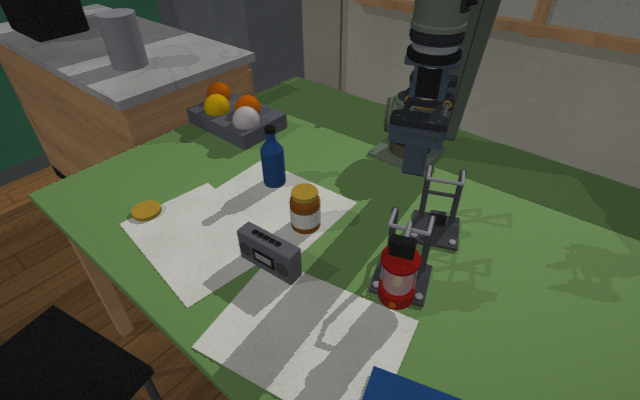

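View pics/w7.png

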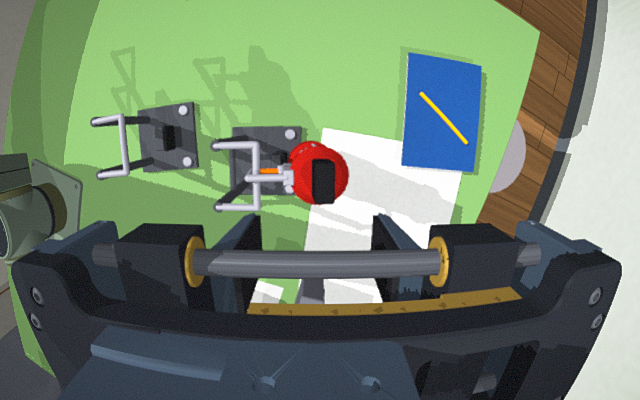

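The lantern hangs on the far bracket (scene 400,270). It leans lightly on the pad, clear of the table, with the gate shut below the bar (side crop 575,175). The flask (273,160), jar (305,208) and radio (270,252) stand where they did.

```bash
python3 -m handwheel '[[6.5,[0,0,0],0],[6.5,[0,0,0],0],[6.5,[0,0,0],0],[6.5,[0,0,0],0],[6.5,[0,0,0],0]]'; python3 - <<'E'
from workcell import vision,job
import cv2,numpy as np
d=vision.grab_frame("side")[:,:,::-1]
print("max lantern-region change",cv2.blur(cv2.absdiff(d,cv2.imread("pics/d7.png")),(5,5))[100:200,260:360].max())
print(job.job_done())
E
```

```text
time_s: 13.15
ee_pos: [607.3, 325.8, 401.2]
ee_rot: [-90.1, 0.8, 20.3]
force: [0.4, 0.3, -1.0]
gripper_width: 65.0
max lantern-region change 3
the job is handed in; nothing more can be done
None
```

The red lantern now hangs from the crossbar of the bracket farthest from the robot's base (about 610 mm away, against about 420 mm for the look-alike). I handed the job in at about 13 s.

- **Hooking:** I pressed the snap hook straight down over the bar. The gate gave way and snapped shut beneath it.
- **Tug:** I pulled the lantern upwards for about 0.6 s. The downward force on the tool rose to about 21 N, roughly 17 N more than the lantern's weight, and the gate held.
- **Release:** I lowered it until the hook began to rest on the bar, opened the fingers and backed away upwards. There was no noticeable force on the tool after that.

**Last checks:** The final pictures show the lantern at rest with a slight lean onto the pad and clear of the table, with the gate shut under the bar. Two side-camera pictures about 0.6 s apart showed no movement of it. By eye in the scene picture, the flask, jar and radio stand where they did. No check failed. The scene and side cameras put the bar about 4 mm apart, and the close-up wrist picture settled it at 77 mm from the lantern's axis.

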